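# Put the plug gauge away in its drawer

## Task

The steel plug gauge is still standing in the bore of one of the two drilled wooden blanks. Take it out and put it, pin down, all the way into the empty hole of the wooden rack in the open top drawer of the grey chest, then push the drawer fully home until its catch seats. Do not knock over either blank.

Things in the scene. Friction and masses are not known exactly. Their poses are not given: they have to be found in the camera images.
- gauge: Plug gauge to put away: plain steel, upright, a straight cylindrical grip 16 mm in diameter and 44 mm long above a thin round-nosed pin 8 mm in diameter and 25 mm long; 69 mm overall, about 70 g. Origin at the tip of the pin, z up along its axis; the grip spans z = 25 to 69 mm. It stands in the bore of blank_a, the flat shoulder of the grip resting on the blank's top face.
- blank_a: Turned light-wood blank, a cylinder 68 mm in diameter and 50 mm high with an 84 mm foot, loose, about 200 g, bore 9.5 mm in diameter and 30 mm deep in the middle of its top. Origin at the centre of its underside. It carries the gauge.
- blank_b: A second blank of the same size and shape as blank_a. In its bore stands a scratch awl with a pear-shaped dark wooden handle (32 mm wide, rising 47 mm above the blank), which stays there. The two blanks may be in either place.
- drawer (a joint): Opening of the top drawer in m: 0 is home, at most 0.2; it slides out along the chest's -x. Friction is about 1 N; from about 14 mm to 6 mm open a sprung catch resists with about 5 N, within the last 6 mm it draws the drawer home and holds it. The shut drawer has 48 mm of room above the rack: the gauge passes only if fully in.
- drawer_hole (a point): Centre of the mouth of the empty hole (9.5 mm in diameter, 28 mm deep, vertical, 2 mm chamfer) in the light-wood rack in the top drawer, level with the rack's top, 105 mm above the bench; axes as the chest. It lies 75 mm behind the outer face of the drawer front, midway across. Two other steel gauges, 36 mm high, stand in the rack 82 mm to either side of it.
- drawer_handle (a point): Middle of the top drawer's handle, a steel bar 11 mm thick and 100 mm long along the chest's y, 35 mm before the drawer front, 123 mm above the bench; axes as the chest; moves with the drawer. The drawer front is 15 mm thick, 254 mm wide, its top edge 151 mm above the bench. The grey chest is fixed, 260 mm deep and wide, 165 mm high; it opens to its own -x.
Not all that is in view belongs to the job. There is more than one size of the gauge; the one meant has the size given above.

How it is judged:
By the outcome, as a careful person would: the job done as asked, in the order asked, and still so for the second after the job is handed in, with the robot touching nothing.
It also fails if it takes over 54 s, if anything falls off the work surface, if the arm or the gripper's body presses on something with over 40 N, if the wrist force passes 120 N, or if a joint passes its speed limit or range.

## Robot

A 6-joint arm with a two-finger parallel gripper is mounted at the origin on the work surface. World frame = base frame: x ahead of the robot, y to its left, z up, the work surface at z = 0. Lengths are in m, angles in rad, forces in N, time in s.
With the tool pointing down it reaches from about 0.275 to 0.85 m from the base axis. Payload 19 kg.
Tool frame: the origin (TCP) lies at the very end of the fingers, on their centre line; the grasp point (between the pads) lies 19 mm behind it; z points along the fingers, y is the line along which they close (so a half turn about z gives the same grasp; the last joint's range is limited). The gripper opens to 85 mm and grips with 20 to 120 N. Pads are 22 mm wide; open, the fingers measure 114 mm over their backs; the gripper's body (76 mm by 85 mm) begins 54 mm behind the grasp point. The pads swing forward as they close: fully open they stand 13 mm farther back than shut.
Start: joints at [1.153, 0.15, 1.437, -0, 1.554, -0.134], TCP at [0.161, 0.552, 0.231] pointing down, gripper open.
Joint ranges: [-2.8, 2.8], [-0.68, 2.1], [0.12, 2.68], [-1.39, 4.53], [0.16, 2.79], [-2.81, 2.81]. Speed limits (rad/s): [1.89, 1.89, 2.22, 3.01, 3.01, 3.01].

## Interface

Orientations are given as a unit quaternion [x, y, z, w].
In Python, from cell import * gives the robot as it stands.
- The arm moves only by the tool jog_arm, never from a script. Its argument "targets" is one flat list of numbers, 5 for each row, row after row: the shift along the tool's x, y, z in mm, then the turn about the tool's z in rad, then the opening, from 0 (shut) to 1 (fully open). A call has 1 to 10 rows; each row is the pose to reach, as a shift and turn from the pose commanded when the call began, along the tool's axes at that moment; what a row does not reach only later rows make up. A row lasts 1/8 s, in which the tool goes at most 62.5 mm and 10.7 degrees, less where a joint would pass 70% of its speed; a pose out of reach is approached as far as the arm can. A call with a gripper value outside its range is refused whole. The fingers move at their own pace and stop on an object; the grip force is fixed at half the most. Time passes only in rows, so rows that repeat a pose let the fingers close. It gives the time, the measured TCP pose, the force, the opening and the grip force at its end, in the units of the state.
- get_state(): the state, without advancing time (a new reading comes with each control period).
- read_camera(name): name is "scene" or "top"; returns (picture, depth): 384x512x3 uint8, red, green, blue; 384x512 float32, m along the optical axis (not along the pixel's ray), 0 where there is no reading.
- camera_params(name): a dict with "camera_matrix" (3x3 intrinsics, pixels), "rvec" (rotation vector, rad) and "tvec" (3), from world to camera coordinates, as OpenCV has them. Camera axes: x right, y down, z forward; pixel columns grow to the right and rows downward; lengths in m; the calibration is good to about 2 mm. A picture is of the moment at which its call begins. camera_params takes no time and is no camera call.
- sign_off(): hands the job in; it is judged then, once.
The state is a dict: "t": time; "qpos": joint angles; "qd": joint speeds; "joint_torque": joint torques, N m; "position": TCP position; "tcp_rot": TCP orientation; "contact_force": force on the tool from outside, world axes, zero at the start; "moment": the same for the moment, N m; "gripper_width": finger opening in m; "finger_force": force on a finger pad.
Only numpy, scipy, OpenCV 4.12 (cv2) and the standard library are available. Lean on these libraries where they do the work, as an engineer would, in place of code of your own. Each camera call takes 0.05 s, during which the arm holds its last target. There are 200 camera calls.

## Working session

There is one attempt and no reset: what is moved stays moved. The work goes in short steps, Python scripts to look and compute and a tool call to move; the robot and the scene stay as the last step left them, time stands still between calls to the robot, and variables do not carry over. Pictures are saved under pics/ and viewed, at most 10 in all, crops included, and the job is handed in when it is done.

Besides the shell and the picture viewer there is one more tool, called after "Emit:" as name(argument=value, ...), one argument or row to a line, values as JSON. jog_arm: Moves the arm, as the interface text tells. Its arguments: {"type":"object","properties":{"targets":{"type":"array","items":{"type":"number"}}},"required":["targets"]}

```bash
mkdir -p pics; cat > h.py <<'E'
import numpy as np,cv2
from cell import *
def shot(n,f):
    im,d=read_camera(n); cv2.imwrite('pics/'+f+'.png',im[:,:,::-1]); np.savez('/tmp/'+f,im=im,d=d); return im,d
def cloud(n,d):
    p=camera_params(n);K=np.array(p['camera_matrix']);R=cv2.Rodrigues(np.array(p['rvec'],float))[0];t=np.array(p['tvec'],float).ravel()
    v,u=np.mgrid[:d.shape[0],:d.shape[1]]
    c=np.stack([(u-K[0,2])/K[0,0]*d,(v-K[1,2])/K[1,1]*d,d],-1)
    return (c-t)@R
def tool(): 
    from scipy.spatial.transform import Rotation as Ro
    s=get_state(); return s,np.array(s['position']),Ro.from_quat(s['tcp_rot']).as_matrix()
E
python3 - <<'E'
from h import *
for n in('scene','top'):
    im,d=shot(n,n+'1')
s,p,R=tool();print(s['t'],p,R.round(3),s['gripper_width'])
a=cv2.imread('pics/scene1.png');b=cv2.imread('pics/top1.png')
for n in('scene','top'):print(camera_params(n))
E
```

```text
0.1 [0.16096239 0.5517884  0.23074312] [[-0.96   0.28  -0.   ]
 [ 0.28   0.96  -0.001]
 [ 0.    -0.001 -1.   ]] 0.08515487537493911
{'camera_matrix': array([[419.65868394,   0.        , 253.59626432],
       [  0.        , 419.65868394, 196.05241516],
       [  0.        ,   0.        ,   1.        ]]), 'rvec': array([ 2.07914204,  0.99448175, -0.46863058]), 'tvec': array([-0.3342456 , -0.25011028,  1.34524641])}
{'camera_matrix': array([[440.01126211,   0.        , 255.95774919],
       [  0.        , 440.01126211, 190.76819008],
       [  0.        ,   0.        ,   1.        ]]), 'rvec': array([ 2.15447815, -2.18218239,  0.13164165]), 'tvec': array([-0.0786017 ,  0.63415986,  0.90405223])}
```

View pics/scene1.png

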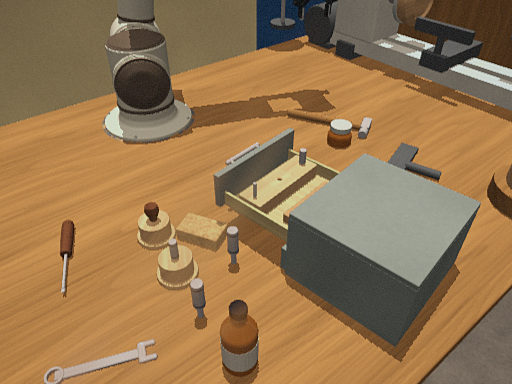

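View pics/top1.png

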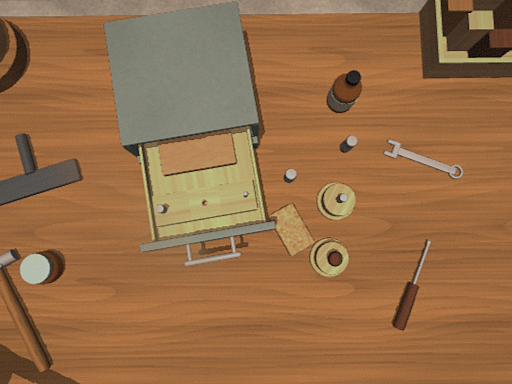

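The scene view shows blank_a with the steel gauge at about (175,250), and blank_b with the awl at (153,215). The open drawer's rack is at (275,185), and two decoy gauges stand free. In the top view, the gauge top is at (342,197), the awl at (335,258), the empty hole at (205,203) and the handle bar at (212,258).

```bash
cat > m.py <<'E'
from h import *
T=np.load('/tmp/top1.npz');S=np.load('/tmp/scene1.npz')
t=cloud('top',T['d']);s=cloud('scene',S['d'])
for n,(u,v) in dict(gtop=(342,197),hole=(205,203),hole2=(205,208),g1=(161,208),g2=(246,194),frontL=(145,247),frontR=(270,226),bar=(212,258),bench=(300,320),chest=(180,70)).items(): print(n,t[v,u].round(4))
P=np.concatenate([t[T['d']>0],s[S['d']>0]]); 
from scipy.optimize import least_squares
g=t[197,342]
def circ(Q):
    r=least_squares(lambda p:np.hypot(Q[:,0]-p[0],Q[:,1]-p[1])-p[2],[*Q[:,:2].mean(0),.03],loss='soft_l1',f_scale=.001);return r.x
for nm,C in(('top',t),('scene',s)):
    C=C.reshape(-1,3)
    m=(np.hypot(C[:,0]-g[0],C[:,1]-g[1])<.02)&(C[:,2]>.06)
    Q=C[m];print(nm,'gauge n',len(Q),Q.mean(0),'zmax',Q[:,2].max(), 'ext',Q.min(0),Q.max(0))
    tp=Q[Q[:,2]>Q[:,2].max()-.005];print(' top pts',tp.mean(0),len(tp))
    m=(np.hypot(C[:,0]-g[0],C[:,1]-g[1])<.05)&(abs(C[:,2]-.05)<.004);Q=C[m];print(' face ext',Q.min(0),Q.max(0),(Q.min(0)+Q.max(0))/2)
    # drawer front top edge
    m=(abs(C[:,2]-.151)<.003)&(C[:,0]<.62)
    Q=C[m]; 
    if len(Q)>20: 
        print(' front',cv2.minAreaRect(Q[:,:2].astype(np.float32)*1000),len(Q))
    m=(abs(C[:,2]-.165)<.004);Q=C[m]
    if len(Q)>20: print(' chest',cv2.minAreaRect(Q[:,:2].astype(np.float32)*1000),len(Q))
E
python3 m.py
python3 -c "
import cv2
b=cv2.imread('pics/top1.png')[170:270,130:360];cv2.imwrite('pics/c1.png',cv2.resize(b,None,fx=3.4,fy=3.4,interpolation=2))"
```

```text
gtop [ 0.6117 -0.2577  0.0966]
hole [0.6043 0.0172 0.0819]
hole2 [0.5924 0.0147 0.1054]
g1 [0.5907 0.0933 0.1428]
g2 [ 0.6154 -0.0667  0.141 ]
frontL [0.5185 0.119  0.1562]
frontR [ 0.554  -0.1106  0.1531]
bar [ 0.496  -0.0012  0.1311]
bench [ 0.3568 -0.1778  0.0017]
chest [0.8503 0.0554 0.1662]
top gauge n 77 [ 0.61132    -0.25778021  0.08881507] zmax 0.09902388902776521 ext [ 0.60395208 -0.2665257   0.06018917] [ 0.62012066 -0.25228157  0.09902389]
 top pts [ 0.6121166  -0.26006782  0.09611593] 41
 face ext [ 0.57851885 -0.29268834  0.04681187] [ 0.64587049 -0.22683474  0.0539959 ] [ 0.61219467 -0.25976154  0.05040388]
 front ((537.4063110351562, 6.597587585449219), (15.024534225463867, 253.52178955078125), 9.162837982177734) 942
 chest ((847.4911499023438, 56.58849334716797), (246.91786193847656, 260.44805908203125), 9.24256420135498) 16159
scene gauge n 140 [ 0.61567598 -0.2637743   0.08170722] zmax 0.09653933817162369 ext [ 0.6051011  -0.27047574  0.06007723] [ 0.62040458 -0.25445459  0.09653934]
 top pts [ 0.61283694 -0.26250995  0.09358339] 43
 face ext [ 0.5780643  -0.29583171  0.04614392] [ 0.64705733 -0.22908562  0.05366447] [ 0.61256082 -0.26245866  0.04990419]
 front ((169.55255126953125, 674.2032470703125), (609.2614135742188, 1675.60595703125), 7.237827777862549) 786
 chest ((385.85205078125, 701.47119140625), (1002.9334716796875, 1669.811279296875), 7.295650482177734) 13766
```

View pics/c1.png

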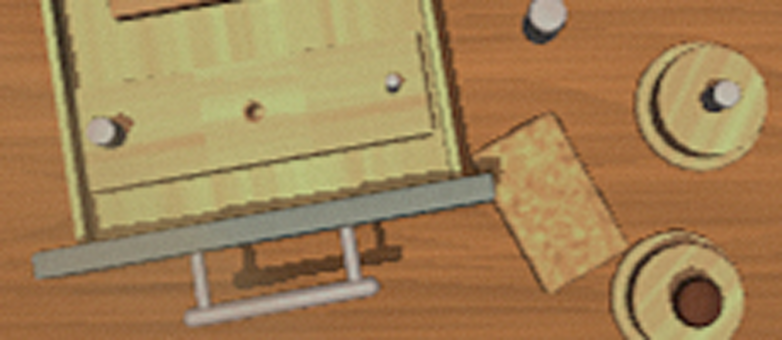

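Emit:
jog_arm(
  targets=[-661,-654,0,-0.445,0.5,-661,-654,0,-0.445,0.5,-661,-654,0,-0.445,0.5,-661,-654,0,-0.445,0.5,-661,-654,0,-0.445,0.5,-661,-654,0,-0.445,0.5,-661,-654,0,-0.445,0.5,-661,-654,0,-0.445,0.5,-661,-654,0,-0.445,0.5,-661,-654,0,-0.445,0.5],
)

```text
t: 1.35
position: [0.4601, 0.0127, 0.2314]
tcp_rot: [-0.08, 0.997, 0.0, 0.0]
contact_force: [1.4, 0.7, 0.5]
gripper_width: 0.0427
finger_force: 0.0
```

```bash
cat > w.py <<'E'
from h import *
import sys
# shift in tool axes to world target
s,p,R=tool(); g=np.array([float(a) for a in sys.argv[1:4]])
print('t',round(s['t'],2),'pos',p.round(4),'yaw_y',np.degrees(np.arctan2(R[1,1],R[0,1])).round(2),'tilt',R[:,2].round(4),'shift mm',(R.T@(g-p)*1000).round(1),'q',np.round(s['qpos'],2),'F',np.round(s['contact_force'],1),'w',round(s['gripper_width'],4))
E
python3 w.py .6124 -.261 .16
python3 - <<'E'
from h import *
def ray(n,u,v,z):
    p=camera_params(n);K=p['camera_matrix'];R=cv2.Rodrigues(p['rvec'])[0];t=p['tvec']
    o=-R.T@t;d=R.T@np.array([(u-K[0,2])/K[0,0],(v-K[1,2])/K[1,1],1]);return o+d*(z-o[2])/d[2]
# dark hole centroid in top view
im=np.load('/tmp/top1.npz')['im'].astype(int).sum(2)
w=im[196:210,196:214];bg=np.median(w);m=np.clip(bg-60-w,0,None)
yy,xx=np.mgrid[196:210,196:214];u=(m*xx).sum()/m.sum();v=(m*yy).sum()/m.sum();print(u,v,ray('top',u,v,.105))
print(ray('top',342.2,197.5,.094))
E
```

```text
t 1.35 pos [0.4601 0.0127 0.2314] yaw_y 99.22 tilt [ 2.e-04  0.e+00 -1.e+00] shift mm [-106.5 -294.5   71.4] q [-0.14 -0.09  1.69  0.    1.55 -1.87] F [1.4 0.7 0.5] w 0.0427
203.60557184750732 202.2298387096774 [0.60389446 0.01744842 0.105     ]
[ 0.61089192 -0.25865946  0.094     ]
```

Emit:
jog_arm(
  targets=[-106,-294,0,0,0.5,-106,-294,0,0,0.5,-106,-294,0,0,0.5,-106,-294,0,0,0.5,-106,-294,0,0,0.5,-106,-294,0,0,0.5,-106,-294,70,0,0.5,-106,-294,100,0,0.5,-106,-294,100,0,0.5],
)

```text
t: 2.48
position: [0.61, -0.2571, 0.1289]
tcp_rot: [-0.081, 0.997, 0.001, -0.002]
contact_force: [0.4, 0.1, 0.9]
gripper_width: 0.0427
finger_force: 0.0
```

```bash
python3 w.py .6122 -.2605 .058
python3 - <<'E'
from h import *
shot('scene','s2');shot('top','t2')
a=cv2.imread('pics/s2.png')[190:310,110:270];b=cv2.imread('pics/t2.png')[140:260,270:430]
cv2.imwrite('pics/c2.png',cv2.resize(np.hstack([a,b]),None,fx=2.5,fy=2.5,interpolation=2))
E
```

```text
t 2.48 pos [ 0.61   -0.2571  0.1289] yaw_y 99.26 tilt [-0.0044  0.0025 -1.    ] shift mm [-1.9 -4.  70.9] q [-0.52  0.38  1.35  0.    1.41 -2.25] F [0.4 0.1 0.9] w 0.0427
```

View pics/c2.png

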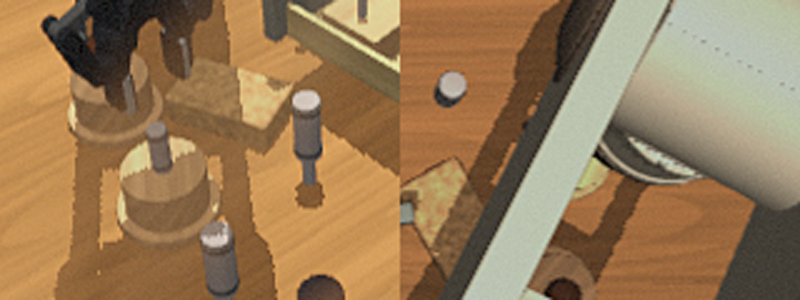

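Emit:
jog_arm(
  targets=[0,0,20,0,0.5,0,0,20,0,0.5,0,0,20,0,0.5],
)

```text
t: 2.95
position: [0.6115, -0.2585, 0.112]
tcp_rot: [-0.081, 0.997, -0.0, 0.0]
contact_force: [0.3, -0.2, -0.3]
gripper_width: 0.0429
finger_force: 0.0
```

```bash
python3 w.py .6122 -.2605 .058
```

```text
t 2.95 pos [ 0.6115 -0.2585  0.112 ] yaw_y 99.24 tilt [ 3.e-04 -3.e-04 -1.e+00] shift mm [-0.3 -2.1 54. ] q [-0.52  0.39  1.37 -0.    1.37 -2.25] F [ 0.3 -0.2 -0.3] w 0.0429
```

Emit:
jog_arm(
  targets=[0,-2,25,0,0.5,0,-2,48,0,0.5,0,-2,53,0,0.5,0,-2,53,0,0.5,0,-2,53,0,0.3,0,-2,53,0,0.1,0,-2,53,0,0.1,0,-2,53,0,0.1,0,-2,53,0,0.0,0,-2,53,0,0.0],
)

```text
t: 4.2
position: [0.6122, -0.2607, 0.0596]
tcp_rot: [-0.081, 0.997, -0.001, 0.001]
contact_force: [-0.2, 0.4, 6.1]
gripper_width: 0.0147
finger_force: 58.3
```

Emit:
jog_arm(
  targets=[0,0,-8,0,0,0,0,-20,0,0,0,0,-40,0,0,0,0,-75,0,0,0,0,-110,0,0,0,0,-110,0,0,0,0,-110,0,0],
)

```text
t: 5.08
position: [0.6116, -0.2603, 0.1687]
tcp_rot: [-0.081, 0.997, -0.0, 0.0]
contact_force: [0.5, 0.1, -1.3]
gripper_width: 0.0141
finger_force: 58.4
```

```bash
python3 w.py .604 .0174 .19
python3 - <<'E'
from h import *
shot('scene','s3')
a=cv2.imread('pics/s3.png')[150:310,90:270]
cv2.imwrite('pics/c3.png',cv2.resize(a,None,fx=3.5,fy=3.5,interpolation=2))
E
```

```text
t 5.08 pos [ 0.6116 -0.2603  0.1687] yaw_y 99.24 tilt [ 1.e-04 -2.e-04 -1.e+00] shift mm [-37.  275.3 -21.3] q [-0.52  0.36  1.3  -0.    1.48 -2.25] F [ 0.5  0.1 -1.3] w 0.0141
```

View pics/c3.png

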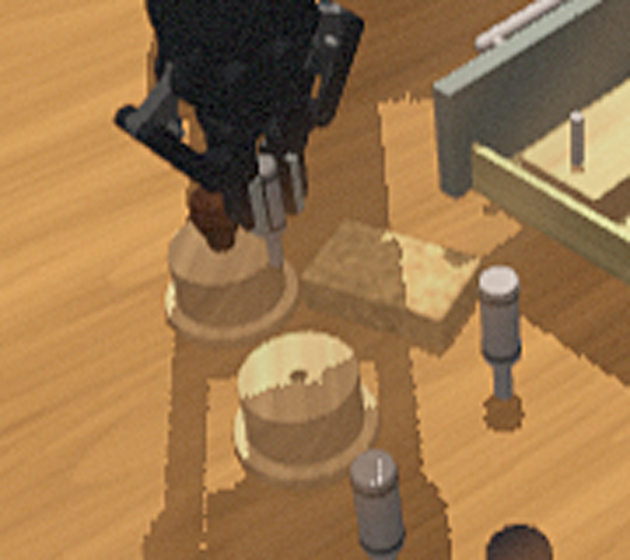

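The bore in blank_a is empty, both blanks are standing, and the gauge hangs between the pads with its pin at about crop (275,255). Next I check its tilt and offset.

```bash
cat > tilt.py <<'E'
from h import *
import sys
f=sys.argv[1]
D=np.load('/tmp/'+f+'.npz');im=D['im'].astype(int);C=cloud('scene',D['d'])
s,p,R=tool()
q=(C-p)@R  # tool coords
sel=(abs(q[...,0])<.02)&(abs(q[...,1])<.02)&(q[...,2]>-.05)&(q[...,2]<.06)&(im.min(-1)>75)&(np.ptp(im,-1)<35)
v,u=np.nonzero(sel)
P=camera_params('scene')
def pr(x): return cv2.projectPoints(np.array([x]),P['rvec'],P['tvec'],P['camera_matrix'],None)[0].ravel().round(1)
z0=p[2]
for z in(0.035,.026,.01,0,-.01,-.02,-.03,-.035): print('axis tool z',z,pr(p+R@np.array([0,0,z])))
for vv in np.unique(v):
    uu=u[v==vv]; Q=q[vv,uu]; print(vv,uu.min(),uu.max(),(Q.mean(0)*1000).round(1))
E
python3 tilt.py s3
```

```text
axis tool z 0.035 [169.9 225.7]
axis tool z 0.026 [169.3 222.1]
axis tool z 0.01 [168.1 215.5]
axis tool z 0 [167.4 211.4]
axis tool z -0.01 [166.7 207.1]
axis tool z -0.02 [165.9 202.8]
axis tool z -0.03 [165.2 198.4]
axis tool z -0.035 [164.8 196.2]
190 165 165 [ 11.1   9.8 -36.8]
191 165 165 [  8.1   7.5 -37.6]
194 164 174 [ -2.4   7.  -36.9]
195 164 174 [ -3.6   5.9 -36. ]
196 164 174 [ -3.9   4.2 -34.9]
197 164 174 [ -5.    3.2 -34. ]
198 164 174 [ -6.2   2.1 -33.1]
199 164 174 [ -8.2   0.5 -32.9]
200 163 174 [-12.1  -1.6 -34.2]
201 163 175 [-11.4   2.8 -28.8]
202 162 175 [-10.2  -1.2 -28.4]
203 161 175 [ -9.4  -4.1 -27.5]
204 161 175 [ -9.3  -4.4 -25.4]
205 162 175 [ -9.6  -3.6 -22.8]
206 162 175 [ -9.5  -3.9 -20.6]
207 162 176 [ -9.9  -3.6 -18.4]
208 162 176 [ -9.3  -3.5 -15.6]
209 162 175 [ -8.3  -4.7 -13.5]
210 163 170 [ -8.2  -6.5 -12.3]
211 163 170 [ -8.3  -6.8 -10.3]
212 163 170 [-8.3 -7.3 -8.3]
213 163 169 [-9.1 -9.6 -7.9]
214 163 168 [ -9.4 -11.8  -7.2]
215 163 166 [-11.1 -14.2  -7.5]
216 162 169 [ -8.7 -12.3  -2.5]
217 165 169 [-6.8 -7.2  4.5]
218 166 169 [-3.9 -4.7 10.4]
219 166 169 [-1.8 -3.7 14.8]
220 166 169 [-1.9 -4.1 16.9]
221 168 169 [-3.3 -3.4 19. ]
222 170 170 [-1.7  0.4 25.1]
223 168 170 [-2.1 -2.3 25.4]
224 167 169 [-0.6 -3.8 27.8]
```

Emit:
jog_arm(
  targets=[0,0,-36,0,0,-10,40,-36,0,0,-18,95,-36,0,0,-26,150,-36,0,0,-34,205,-36,0,0,-37,245,-36,0,0,-37,275,-36,0,0,-37,275,-36,0,0,-37,275,-36,0,0,-37,275,-36,0,0],
)

```text
t: 6.38
position: [0.6042, 0.0161, 0.2041]
tcp_rot: [-0.08, 0.997, -0.0, -0.0]
contact_force: [1.2, 1.0, -0.2]
gripper_width: 0.0145
finger_force: 58.7
```

```bash
python3 w.py .604 .0174 .15
python3 - <<'E'
from h import *
shot('scene','s4');shot('top','t4')
a=cv2.imread('pics/s4.png')[90:240,190:340]
cv2.imwrite('pics/c4.png',cv2.resize(a,None,fx=4,fy=4,interpolation=2))
E
python3 tilt.py s4
```

```text
t 6.38 pos [0.6042 0.0161 0.2041] yaw_y 99.18 tilt [-6.e-04 -2.e-04 -1.e+00] shift mm [-0.1  1.3 54.1] q [-0.1   0.22  1.41 -0.    1.51 -1.83] F [ 1.2  1.  -0.2] w 0.0145
axis tool z 0.035 [281.  154.3]
axis tool z 0.026 [281.2 150.8]
axis tool z 0.01 [281.5 144.2]
axis tool z 0 [281.7 140.1]
axis tool z -0.01 [281.9 135.9]
axis tool z -0.02 [282.1 131.6]
axis tool z -0.03 [282.3 127.3]
axis tool z -0.035 [282.4 125.1]
123 289 290 [ -8.9  11.2 -38.4]
124 289 290 [-10.5   9.1 -37.6]
125 284 290 [ -6.    7.1 -34.5]
126 284 290 [ -6.6   4.2 -33.7]
127 284 285 [ -5.2   0.2 -32.6]
129 282 283 [-12.  -14.9 -37.3]
130 281 289 [-10.1  -7.2 -30.9]
131 281 289 [ -9.3  -6.  -27.8]
132 281 289 [-11.1  -8.1 -27.1]
133 281 289 [ -9.8  -6.3 -23.5]
134 281 289 [ -9.1  -5.2 -20.5]
135 281 289 [ -9.1  -5.  -18.1]
136 280 289 [ -9.3  -7.7 -17. ]
137 281 289 [ -9.1  -4.6 -13.2]
138 281 289 [ -9.2  -4.6 -10.9]
139 280 284 [ -9.2 -12.  -12. ]
140 280 284 [ -8.5 -10.9  -8.8]
141 280 282 [ -9.1 -14.   -8.2]
142 274 282 [ -3.9 -15.7  -4.5]
143 276 281 [ -4.  -15.   -1.8]
144 277 283 [ -4.  -12.2   1.9]
145 278 283 [-3.3 -7.5  6.8]
146 279 281 [-2.6 -8.1  9.3]
147 279 282 [-1.2 -4.4 14.1]
148 279 282 [-1.2 -4.2 16.6]
149 279 281 [-0.1 -4.3 19.5]
150 279 281 [-0.3 -4.4 21.8]
151 279 281 [-0.7 -4.8 23.9]
152 279 281 [-0.4 -4.2 26.9]
153 279 281 [-1.5 -5.5 28.2]
154 279 281 [-1.5 -5.4 30.8]
```

View pics/c4.png

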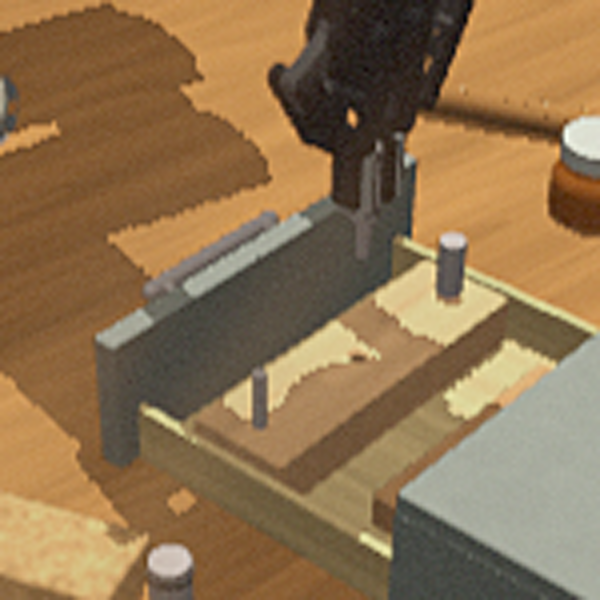

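The pin hangs at about crop (363,240), roughly above the empty hole at crop (358,357). I'll compare the two at sub-pixel level.

```bash
python3 - <<'E'
from h import *
P=camera_params('scene')
pr=lambda x: cv2.projectPoints(np.array([x]),P['rvec'],P['tvec'],P['camera_matrix'],None)[0].ravel()
im=np.load('/tmp/s4.npz')['im'].astype(int);i1=np.load('/tmp/scene1.npz')['im'].astype(int)
s,p,R=tool()
for v in range(145,156):
    z=p[2]-.0; 
    print(v,im[v,274:288].sum(1), im[v,276:286].ptp() if 0 else '')
print('hole rows s4');print(im[175:184,273:287].sum(2));print('hole s1');print(i1[175:184,273:287].sum(2))
print('pred hole',pr([.604,.0174,.105]),'d/dxt',pr([.604-.00987,.0174-.0016,.105]),'d/dyt',pr([.604-.0016,.0174+.00987,.105]))
E
```

```text
145 [216 233 236 207 264 286 287 271 277 259 230 212 205 206] 
146 [224 218 217 227 214 283 289 295 248 209 218 228 213 191] 
147 [223 249 219 217 207 294 283 294 266 213 198 207 218 229] 
148 [232 233 228 236 217 289 292 283 259 214 215 210 218 209] 
149 [243 230 234 229 209 296 284 270 241 193 213 208 214 202] 
150 [218 235 224 216 224 295 287 290 237 213 194 204 208 163] 
151 [225 225 220 231 223 288 295 268 237 216 221 208 212 194] 
152 [228 227 234 208 213 290 292 286 221 210 206 196 207 187] 
153 [225 233 216 210 223 292 290 281 223 213 196 203 227 200] 
154 [215 233 229 240 213 259 269 254 204 207 214 215 213 200] 
155 [214 234 235 225 223 201 198 225 214 215 217 209 207 179] 
hole rows s4
[[563 570 568 571 571 588 493 501 382 378 407 405 431 425]
 [565 567 571 564 581 565 587 601 531 413 411 411 421 426]
 [570 568 566 567 550 542 529 580 610 517 550 421 411 409]
 [571 566 575 569 486 433 410 471 508 598 572 549 429 410]
 [582 579 598 612 469 228 206 230 364 512 399 564 415 395]
 [511 527 540 562 446 345 324 322 368 393 394 396 391 381]
 [370 380 402 409 422 428 411 415 419 410 393 391 394 390]
 [418 420 423 432 422 425 420 418 409 407 387 389 372 392]
 [414 430 424 420 421 416 406 400 391 388 400 384 395 410]]
hole s1
[[539 540 546 545 541 542 542 548 543 548 556 571 566 570]
 [547 540 543 545 547 538 549 550 564 566 573 576 578 573]
 [543 539 547 540 525 514 509 547 552 572 583 576 574 572]
 [533 545 545 540 461 406 365 436 476 543 576 565 566 556]
 [540 541 545 566 423 182 185 194 316 540 568 560 561 555]
 [543 547 563 586 515 467 414 391 453 569 565 554 554 545]
 [566 564 568 574 584 600 563 556 583 567 560 551 553 547]
 [569 571 580 577 576 576 575 568 565 559 552 542 546 548]
 [572 575 582 573 567 562 563 555 555 551 551 548 541 553]]
pred hole [280.12456278 178.44368559] d/dxt [276.61754515 176.62148361] d/dyt [282.97511086 176.41567004]
```

Emit:
jog_arm(
  targets=[0,1.2,25,0,0,0,1.2,50,0,0,0,1.2,58,0,0,0,1.2,62,0,0,0,1.2,66,0,0,0,1.2,70,0,0],
)

```text
t: 7.22
position: [0.6042, 0.0181, 0.1348]
tcp_rot: [-0.081, 0.997, -0.0, 0.0]
contact_force: [-0.5, -0.3, -0.1]
gripper_width: 0.0142
finger_force: 58.6
```

Emit:
jog_arm(
  targets=[0,0,4,0,0,0,0,8,0,0,0,0,12,0,0,0,0,12,0,0],
)

```text
t: 7.72
position: [0.6038, 0.0181, 0.122]
tcp_rot: [-0.081, 0.997, -0.0, -0.0]
contact_force: [-0.2, -1.6, -1.2]
gripper_width: 0.0144
finger_force: 58.4
```

Emit:
jog_arm(
  targets=[0,0,3,0,0,0,0,6,0,0,0,0,7.5,0,0,0,0,8,0,0],
)

```text
t: 8.22
position: [0.604, 0.0181, 0.1145]
tcp_rot: [-0.081, 0.997, -0.0, 0.0]
contact_force: [-0.2, -2.5, 5.3]
gripper_width: 0.0146
finger_force: 58.8
```

Emit:
jog_arm(
  targets=[0,0,0.7,0,0,0,0,0.7,0,0],
)

```text
t: 8.48
position: [0.6044, 0.0182, 0.1145]
tcp_rot: [-0.081, 0.997, -0.0, 0.001]
contact_force: [-0.0, -1.5, 8.1]
gripper_width: 0.0146
finger_force: 59.2
```

Emit:
jog_arm(
  targets=[0,0,0,0,0.2,0,0,0,0,0.4,0,0,0,0,0.4,0,0,-5,0,0.4,0,0,-40,0,0.4,0,0,-90,0,0.4,0,0,-90,0,0.4,130,0,-90,0,0,180,0,-90,0,0,180,0,-90,0,0],
)

```text
t: 9.72
position: [0.4241, -0.0108, 0.203]
tcp_rot: [-0.081, 0.997, 0.0, -0.0]
contact_force: [0.8, -1.0, 1.3]
gripper_width: -0.0004
finger_force: 0.0
```

```bash
python3 - <<'E'
from h import *
im,d=shot('scene','s5');i2,d2=shot('top','t5')
a=cv2.imread('pics/s5.png')[90:240,190:340]
cv2.imwrite('pics/c5.png',cv2.resize(a,None,fx=4,fy=4,interpolation=2))
for n,dd in(('scene',d),('top',d2)):
    C=cloud(n,dd).reshape(-1,3);
    for nm,c in (('gauge',(.604,.0174)),('left',(.591,.0983)),('right',(.617,-.0635))):
        m=(np.hypot(C[:,0]-c[0],C[:,1]-c[1])<.009)&(C[:,2]>.1);Q=C[m]
        if len(Q):print(n,nm,len(Q),np.percentile(Q[:,2],[50,90,98]).round(4))
u=np.array([.987,.159,0]);c=np.array([.5374,.0066,0])
print(c-u*.0075-u*.035)
s,p,R=tool();C=cloud('top',d2).reshape(-1,3);m=(abs(C[:,2]-.151)<.004)&(np.hypot(C[:,0]-.5374,C[:,1]-.0066)<.14)&(C[:,0]<.57);print(cv2.minAreaRect(C[m][:,:2].astype(np.float32)*1000))
E
python3 w.py .440 -.0092 .112
```

```text
scene gauge 105 [0.1315 0.1482 0.1492]
scene left 76 [0.1257 0.14   0.1414]
scene right 83 [0.1168 0.1383 0.1402]
top gauge 94 [0.1494 0.1518 0.1533]
top left 93 [0.1407 0.1436 0.1443]
top right 65 [0.108  0.1427 0.1444]
[ 4.954525e-01 -1.575000e-04  0.000000e+00]
((537.9098510742188, 6.280357360839844), (15.06517219543457, 253.12939453125), 9.164362907409668)
t 9.82 pos [ 0.4225 -0.0109  0.2038] yaw_y 99.2 tilt [ 2.e-04 -5.e-04 -1.e+00] shift mm [-17.5  -1.1  91.8] q [-0.21 -0.16  1.8  -0.    1.5  -1.94] F [ 1.5 -0.1 -0. ] w 0.0003
```

View pics/c5.png

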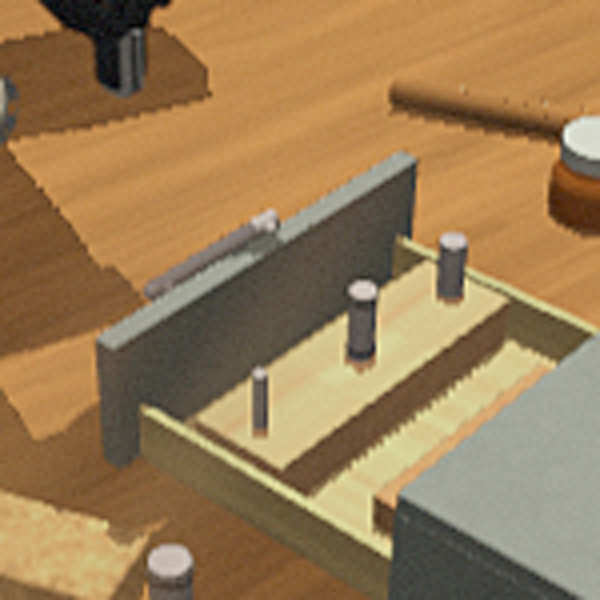

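The gauge stands fully seated at crop (362,320). Its top measures about 149 mm, as it should when fully in, and the neighbours measure 141 mm. Now I lower in front of the handle and push.

Emit:
jog_arm(
  targets=[0,0,50,0,0,0,0,91,0,0,0,0,91,0,0,-30,-0.5,91,0,0,-50,-0.5,91,0,0,-60,-0.5,91,0,0,-75,-0.5,91,0,0,-92,-0.5,91,0,0,-110,-0.5,91,0,0,-110,-0.5,91,0,0],
)

```text
t: 11.08
position: [0.5359, 0.0066, 0.1126]
tcp_rot: [-0.081, 0.997, -0.0, 0.0]
contact_force: [-0.6, 0.2, -1.0]
gripper_width: -0.0
finger_force: 0.0
```

```bash
cat > dr.py <<'E'
from h import *
import sys
u=np.array([.987,.159]);c=np.array([.5374,.0066])
s,p,R=tool()
for n in('top','scene'):
    im,d=shot(n,n[0]+sys.argv[1]);C=cloud(n,d).reshape(-1,3)
    a=(C[:,:2]-c)@u;b=(C[:,:2]-c)@np.array([-u[1],u[0]])
    m=(abs(C[:,2]-.151)<.005)&(abs(b)<.12)&(abs(b)>.05)&(a>-.03)&(a<.24)
    print(n,'front pts along',m.sum(),np.percentile(a[m],[5,50,95]).round(4) if m.any() else '')
    m=(abs(C[:,2]-.165)<.005)&(abs(b)<.12)&(a>.0)&(a<.5)
    print('  chest top from',np.percentile(a[m],[0.5,50,99.5]).round(4))
print('tcp along',((p[:2]-c)@u).round(4),'F',np.round(s['contact_force'],1))
E
python3 dr.py 6
```

```text
top front pts along 207 [0.0567 0.0655 0.071 ]
  chest top from [0.1918 0.3099 0.4345]
scene front pts along 315 [0.0572 0.0655 0.0709]
  chest top from [0.0099 0.3282 0.4351]
tcp along -0.0015 F [-0.6  0.2 -1. ]
```

Emit:
jog_arm(
  targets=[-15,0,0,0,0,-30,0,0,0,0,-45,0,0,0,0,-60,0,0,0,0,-72,0,0,0,0,-80,0,0,0,0,-88,0,0,0,0,-92,0,0,0,0],
)

```text
t: 12.18
position: [0.626, 0.0213, 0.1126]
tcp_rot: [-0.081, 0.997, -0.0, -0.0]
contact_force: [-1.1, -0.7, 0.1]
gripper_width: -0.0003
finger_force: 0.6
```

```bash
python3 dr.py 7
```

```text
top front pts along 145 [0.1427 0.1494 0.157 ]
  chest top from [0.1963 0.3263 0.4346]
scene front pts along 353 [0.1438 0.1514 0.157 ]
  chest top from [0.1019 0.3283 0.4351]
tcp along 0.0898 F [-1.1 -0.7  0.1]
```

Emit:
jog_arm(
  targets=[-5,0,0,0,0,-10,0,0,0,0,-15,0,0,0,0,-17,0,0,0,0],
)

```text
t: 12.78
position: [0.6429, 0.024, 0.1127]
tcp_rot: [-0.081, 0.997, -0.0, 0.0]
contact_force: [-1.1, 0.1, 1.4]
gripper_width: 0.0003
finger_force: 0.5
```

Emit:
jog_arm(
  targets=[-2,0,0,0,0,-4,0,0,0,0,-6,0,0,0,0,-6,0,0,0,0],
)

```text
t: 13.28
position: [0.6484, 0.0249, 0.1127]
tcp_rot: [-0.081, 0.997, -0.0, -0.0]
contact_force: [-2.4, -0.6, 0.2]
gripper_width: 0.0003
finger_force: 1.2
```

Emit:
jog_arm(
  targets=[-2,0,0,0,0,-4,0,0,0,0,-6,0,0,0,0,-6,0,0,0,0],
)

```text
t: 13.78
position: [0.6546, 0.0259, 0.1127]
tcp_rot: [-0.081, 0.997, -0.0, 0.0]
contact_force: [0.1, -0.5, -0.0]
gripper_width: 0.0003
finger_force: 0.0
```

```bash
python3 dr.py 8
```

```text
top front pts along 162 [0.1716 0.1779 0.1854]
  chest top from [0.1957 0.346  0.435 ]
scene front pts along 234 [0.1716 0.1769 0.1819]
  chest top from [0.1304 0.3283 0.435 ]
tcp along 0.1187 F [ 0.1 -0.5 -0. ]
```

Emit:
jog_arm(
  targets=[-2,0,0,0,0,-4,0,0,0,0,-5,0,0,0,0,-5,0,0,0,0],
)

```text
t: 14.38
position: [0.6595, 0.0267, 0.1127]
tcp_rot: [-0.081, 0.997, -0.0, 0.0]
contact_force: [0.1, 0.3, 0.8]
gripper_width: -0.0
finger_force: 0.0
```

Emit:
jog_arm(
  targets=[-1.5,0,0,0,0,-3,0,0,0,0,-3,0,0,0,0],
)

```text
t: 14.75
position: [0.6603, 0.0269, 0.1125]
tcp_rot: [-0.08, 0.997, -0.0, -0.003]
contact_force: [-21.1, -4.0, 9.1]
gripper_width: -0.0003
finger_force: 11.0
```

```bash
python3 dr.py 9
```

```text
top front pts along 163 [0.1767 0.1829 0.1904]
  chest top from [0.1952 0.3509 0.4349]
scene front pts along 123 [0.1764 0.1794 0.1823]
  chest top from [0.1366 0.3281 0.435 ]
tcp along 0.1245 F [-21.1  -4.    9.1]
```

At the stop the force rose to 21 N and the drawer front is flush with the chest (0.1765 against 0.177). I back off and check.

Emit:
jog_arm(
  targets=[5,0,0,0,0,20,0,0,0,0,60,0,0,0,0,110,0,0,0,0,150,0,-40,0,0,200,0,-100,0,0,240,0,-100,0,0,240,0,-100,0,0,240,0,-100,0,0],
)

```text
t: 15.98
position: [0.4257, -0.0114, 0.2128]
tcp_rot: [-0.08, 0.997, -0.0, 0.0]
contact_force: [0.2, -0.1, 0.3]
gripper_width: -0.0002
finger_force: 0.0
```

```bash
python3 dr.py 10; python3 -c "
import cv2
cv2.imwrite('pics/f.png',cv2.resize(cv2.hconcat([cv2.imread('pics/s10.png'),cv2.imread('pics/t10.png')]),(800,300)))"
```

```text
top front pts along 624 [0.1767 0.1831 0.1904]
  chest top from [0.1918 0.3096 0.4343]
scene front pts along 125 [0.1768 0.1796 0.1819]
  chest top from [0.193  0.3292 0.4351]
tcp along -0.1131 F [ 0.2 -0.1  0.3]
```

View pics/f.png

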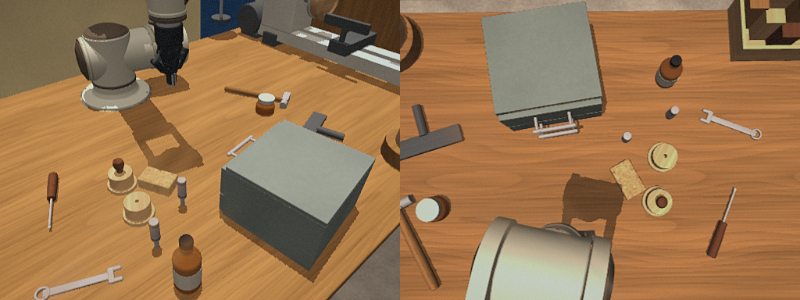

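The drawer is shut and flush (top view, around (550,118)). Both blanks stand upright at (663,157) and (658,200), and the arm is clear of everything.

```bash
python3 -c "
from cell import *
print(sign_off())"
```

```text
the job is handed in; nothing more can be done
None
```

The gauge is fully seated in the rack's empty hole, the drawer is pushed home flush with the chest, and both blanks are still standing; the job was handed in at about 16 s.

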